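Press a blank and hold the lever

ROBOT

A 6-joint arm with a two-finger parallel gripper is mounted at the origin on the work surface. World frame = base frame: x ahead of the robot, y to its left, z up, the work surface at z = 0. Lengths are in mm, angles in rad, forces in N, time in s.
With the tool pointing down it reaches from about 375 to 975 mm from the base axis. Payload 3.8 kg.
Tool frame: the origin (TCP) lies on the centre line of the jaws, within the pads' length; the fingertips stand manip.finger_overhang ahead of it and the grasp point (between the pads) lies 6 mm ahead of it (manip.finger_overhang is the distance from the TCP to the fingertips, in mm); x points along the fingers, y is the direction in which the jaws open and shut, and the axes are right-handed (so a half turn about x gives the same grasp; the last joint's range is limited). The gripper opens to 85 mm and grips with 20 to 120 N. Pads are 22 mm wide; open, the fingers measure 114 mm over their backs; the gripper's body (76 mm by 85 mm) begins 54 mm behind the grasp point. The pads swing forward as they close: fully open they stand 13 mm farther back than shut.
Start: joints at [-1.156, 0.264, 1.604, -0, 1.274, -0.037], TCP at [294.689, -607.27, 256.28] pointing down, gripper open.
Joint ranges: [-2.63, 2.63], [-0.94, 2.18], [0.31, 2.57], [-1.31, 4.45], [0, 2.66], [-2.55, 2.55]. Speed limits (rad/s): [2.57, 2.57, 3.14, 3.14, 3.14, 3.14].

INTERFACE

Orientations are given as a unit quaternion [x, y, z, w].
In Python, from rig import manip gives the robot as it stands. Calls block until the motion is done:
- manip.movep(position, orientation): joint-space move of the TCP to a pose.
- manip.movel(position, rot=None, velocity=150, stop_force=None): straight line of the TCP; rot=None keeps the orientation; velocity is the mean speed in mm/s. With stop_force (N) it stops when the force on the tool has changed by that much, and returns True; else False.
- manip.move_joints(angles): joint-space move.
- manip.command_gripper(opening, grip_force=None): finger opening in mm; grip_force is the grip in N (None keeps the last); returns when the fingers have stopped.
- manip.sleep(seconds).
- manip.inverse_kinematics(position, orientation): joint angles nearest the present ones, or None.
- manip.observe(): the state.
- manip.snapshot(name): name is "scene" or "side" or "wrist"; returns the picture (420x560x3 uint8, red, green, blue); there is no depth.
- manip.get_calibration(name): a dict with "fov_y" (degrees; the focal length in pixels is half the picture's height over the tangent of half this angle, whatever the lens; pixels are square), "cx", "cy" (the principal point, pixels), "cam_to_world" (4x4, takes a point from camera to world coordinates). Camera axes: x right, y up, looking along -z (the intrinsics and any distortion apply to the point x, -y, -z); pixel columns grow to the right and rows downward; lengths in mm; the calibration is good to about 2 mm. A picture is of the moment at which its call begins: read the wrist's pose just before it. get_calibration takes no time and is no camera call; for the wrist camera it gives the pose at the moment of the call.
A pose or a line that the arm cannot do raises manip.Unreachable and nothing moves.
- manip.sign_off(): hands the job in, once; it reports no verdict.
Trained networks look in the newest picture that a camera, given by its name, has taken for a name from the list of things; names that differ only in an ending like _2 or _b are one class to them, and where a whole thing is asked for, a point or a joint stands for the part that bears it (a point fixed in the world has none). Each returns a list of dicts, best first, with "conf" (0 to 1); they miss things now and then, are a little off and sometimes report something else, mostly with a low value. They report only what shows in the picture. A call takes as long as a camera call. They do not tell look-alikes from the thing itself.
- manip.recognise(name, camera): "bbox" ([left, top, width, height] in pixels, round what is visible of it).
- manip.regions_of(name, camera): "mask" (420x560 bool, what is visible of it) and "bbox" ([left, top, width, height] in pixels, round what is visible of it).
The state is a dict: "t": time; "joints": joint angles; "qd": joint speeds; "effort": joint torques, N m; "eef_pos": TCP position; "ee_rot": TCP orientation; "force": force on the tool from outside, world axes, zero at the start; "torque": the same for the moment, N m; "opening": finger opening in mm.
Only numpy, scipy, OpenCV 4.12 (cv2) and the standard library are available. Lean on these libraries where they do the work, as an engineer would, in place of code of your own. Each camera call takes 0.05 s, during which the arm holds its last target. There are 200 camera calls.

TASK

Someone left the charcoal soldering block lying on the die of the small lever press: move it off and lay it flat on the bench, clear of the press. Then flip the press's safety catch over to the left (as seen from the robot) until it lies flat, pull the lever by its crossbar fully down to its stop, and finish while still holding the crossbar down there; the program ends in that hold, without letting go. Leave the bur stand, the jar and the steel doming block where they are.

Things in the scene. Friction and masses are not known exactly. Their poses are not given: they have to be found in the camera images.
- press: Fixed grey lever press. Origin on the bench (z=0) under the lever's hinge pin; +x to its back (away from the operator), +y its left, z up; yaw varies. Base plate 20 mm thick, x -175 to 60, y +/-75 mm. On it a 70 mm square steel die centred at x -118, y 0, top 55 mm above the bench, with a flush round copper blank. Two cheeks (x -18 to 42, y +/-25 mm, 96 mm high) carry the lever.
- lever_hinge (a point): Point on the lever's hinge axis (parallel to the press's y), 80 mm above the bench, over the press's origin.
- lever_angle (a joint): Lever angle (rad). 0 = rest, leaning back (press +x) 0.50 from upright; grows as it is pulled forward (-x) and down; 2.07 = stop: lever level, punch on the blank. A spring returns it to 0 if let go: pull at the crossbar grows from about 3 N to about 9 N at the stop. The upright catch blocks it within 0.1; the block on the die stops it short.
- bar_mid (a point): Middle of the lever's crossbar: round steel bar, 16 mm thick, 190 mm long along the press's y, with 20 mm thick black end caps. 165 mm from the hinge axis. The stem (16 mm wide) meets it at mid-bar: grip beside it, e.g. y -55 mm. At rest 79 mm behind the hinge, 225 mm above the bench; at the stop 165 mm in front, 80 mm up. Turns with the lever.
- catch (a joint): Angle of the safety catch (rad): 0 = upright in front of the lever (locked); grows as it is flipped over sideways to the press's left (+y); 1.571 = lying flat to the left (free), at its stop. Stiff hinge: it stays where it is left and takes about 1 N at the knob.
- catch_hinge (a point): Point on the catch's hinge axis (parallel to the press's x), at x = -45, y = 0, z = 38 mm in the press's frame; it does not move.
- catch_knob (a point): Centre of the black ball (18 mm diameter) at the free end of the catch, 85 mm from catch_hinge. The catch is a steel strip 14 mm wide and 8 mm thick; from just below the ball a 10 mm round stop arm slants back and up to the lever, its end plate 74 mm behind the strip and up to 137 mm from the hinge axis; it flips over with the strip.
- lever: The whole lever: flat steel stem (16 mm wide, 14 mm thick), T crossbar at its end and a round punch (32 mm) on its front face, 118 mm from the hinge. Origin on the hinge axis; at lever_angle 0 its axes are those of the press, and it turns with the lever about y.
- block: Black charcoal soldering block, loose, 46 x 100 x 32 mm along its own x, y, z, about 0.15 kg, lying flat on the die with its long side roughly across the press. Origin at the centre of its underside (55 mm above the bench at the start).
- bur_stand: Round stepped wooden stand with brass-shanked burs, 100 mm diameter, up to 90 mm high. Origin at the centre of its underside. Leave alone.
- jar: Small glass jar with a steel lid, 60 mm diameter, 75 mm high. Origin at the centre of its underside. Leave alone.
- doming_block: Steel doming block, a 50 mm cube with round hollows. Origin at the centre of its underside. Leave alone.
There are look-alikes about, which are no part of the job. There is more than one size of the block; the one meant has the size given above.

How it is judged (in metres and radians):
On the way, in this order (a step that is already met when the one before it is completed fails the run):
1. the soldering block lies flat on the bench, off the press, released (height (world z) of block below 0.006 m and angle between block's own z axis and vertical below 0.1 rad and contact force between the fingers and block below 0.1 N), for 0.2 s.
2. the safety catch is flipped over flat (value of joint catch above 1.35 rad), for 0.2 s.
3. the lever is pulled down to its stop (value of joint lever_angle above 1.95 rad), for 0.2 s.
At the end, for the whole second after the job is handed in: The lever is held down within 0.12 rad of its stop (joint over 1.95 of 2.07) by the fingers (contact over 2 N), the block not touching the lever; the catch lies flat (over 1.35 of 1.57 rad); the soldering block lies flat and still on the bench, off the press (value of joint lever_angle above 1.95 rad and contact force between the fingers and lever above 2 N and contact force between block and lever below 0.1 N and value of joint catch above 1.35 rad and height (world z) of block below 0.006 m and angle between block's own z axis and vertical below 0.1 rad and linear speed of block below 0.02 m/s); the arm keeps its last pose, push and grip.
It fails at once if the bur stand is pushed more than 30 mm or tipped over (distance of bur_stand from where it was at the start of the episode above 0.03 m or angle between bur_stand's own z axis and vertical above 0.4 rad).
It fails at once if the jar is pushed more than 30 mm or tipped over (distance of jar from where it was at the start of the episode above 0.03 m or angle between jar's own z axis and vertical above 0.4 rad).
It fails at once if the doming block is pushed more than 30 mm or tipped over (distance of doming_block from where it was at the start of the episode above 0.03 m or angle between doming_block's own z axis and vertical above 0.4 rad).
It also fails if it takes over 69 s, if anything falls off the work surface, if the arm or the gripper's body presses on something with over 40 N, if the wrist force passes 120 N, or if a joint passes its speed limit or range.

## Working session

There is one attempt and no reset: what is moved stays moved. The work goes in short steps, each a Python script; the robot and the scene stay as the last script left them, time stands still between calls to the robot, and variables do not carry over. Pictures are saved under pics/ and viewed, about 8 in all and at most 12, crops included, and the job is handed in when it is done.

```bash
ls; mkdir -p pics; python3 - <<'E'
from rig import manip
import cv2,numpy as np
print(manip.finger_overhang, manip.observe())
for c in ("scene","side"):
    im=manip.snapshot(c); cv2.imwrite(f"pics/{c}0.png",cv2.cvtColor(im,cv2.COLOR_RGB2BGR))
    k=manip.get_calibration(c); print(c,k)
    for n in ("press","block","bar_mid","catch_knob","bur_stand","jar","doming_block","lever"):
        print(n,[(d["bbox"],round(d["conf"],2)) for d in manip.recognise(n,c)])
a=[cv2.imread(f"pics/{c}0.png") for c in("scene","side")]
E
```

```text
pics
25.0 {'t': 0.0, 'joints': array([-1.15588987e+00,  2.64752616e-01,  1.60540072e+00, -3.72228534e-06,
        1.27370623e+00, -3.69051296e-02]), 'qd': array([ 1.35895506e-03, -5.23301319e-05, -4.54973941e-05,  9.25936291e-04,
       -9.88644839e-05, -5.26785715e-04]), 'effort': array([ 6.28828875e-04, -5.15115309e+01, -3.67315328e+01, -2.40911896e-05,
        1.29407897e-02,  2.52310872e-05]), 'eef_pos': array([ 294.4180939 , -606.63961742,  254.94790661]), 'ee_rot': array([-0.688988  , -0.15917154,  0.68929163, -0.15759762]), 'force': array([ 0.11620677,  0.3199105 , -0.09644127]), 'torque': array([-0.00171313, -0.01099572, -0.02839378]), 'opening': 85.39686396733916}
scene {'fov_y': 43.00885227025383, 'cx': 280.78284340450955, 'cy': 200.618391648475, 'cam_to_world': array([[ 3.48114970e-01, -6.01290442e-01,  7.19211910e-01,
         1.39415741e+03],
       [ 9.37444735e-01,  2.20293812e-01, -2.69570038e-01,
        -2.62537099e+02],
       [ 3.65195427e-03,  7.68062784e-01,  6.40364133e-01,
         8.90175698e+02],
       [ 0.00000000e+00,  0.00000000e+00,  0.00000000e+00,
   
[... 784 characters left out ...]
   7.34319978e+02],
       [-2.94203956e-04,  8.66420261e-01,  4.99315377e-01,
         6.59048965e+02],
       [ 0.00000000e+00,  0.00000000e+00,  0.00000000e+00,
         1.00000000e+00]])}
press [([240.9, 129.3, 115.4, 128.0], 0.83)]
block [([318.7, 200.4, 27.5, 25.1], 0.89), ([386.6, 227.5, 31.0, 46.5], 0.83), ([326.4, 260.7, 30.5, 32.4], 0.79)]
bar_mid [([239.6, 128.0, 57.0, 67.9], 0.79)]
catch_knob [([278.2, 167.8, 26.5, 51.4], 0.56)]
bur_stand [([295.1, 168.0, 32.1, 26.9], 0.63), ([239.2, 125.3, 116.9, 133.0], 0.33)]
jar [([253.5, 250.2, 25.4, 39.1], 0.56), ([238.6, 124.5, 116.4, 131.8], 0.2)]
doming_block [([209.6, 237.1, 24.6, 27.2], 0.77)]
lever [([238.6, 128.7, 60.2, 72.7], 0.84)]
```

```bash
python3 - <<'E'
import cv2
a=cv2.imread("pics/scene0.png")[150:380,60:380];b=cv2.imread("pics/side0.png")[90:320,170:450]
cv2.imwrite("pics/a.png",cv2.resize(a,(800,575),interpolation=3));cv2.imwrite("pics/b.png",cv2.resize(b,(700,575),interpolation=3))
E
```

```text
(no output)
```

View pics/a.png

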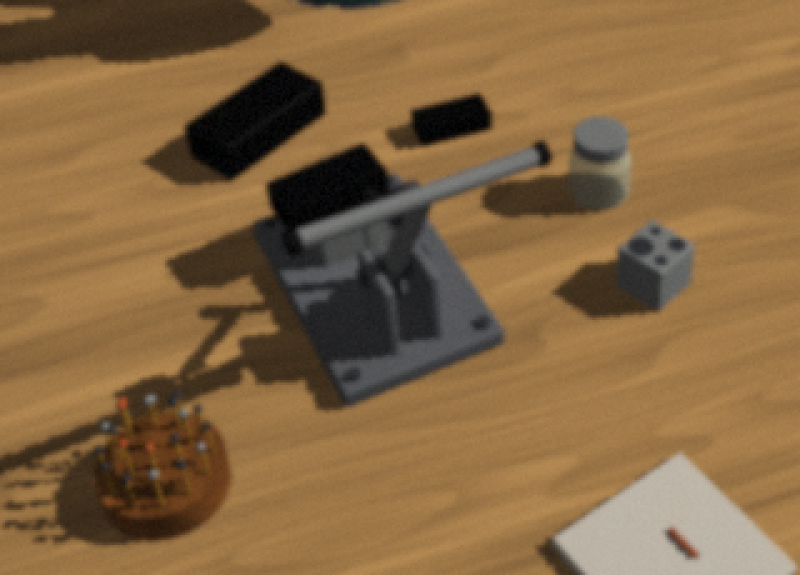

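View pics/b.png

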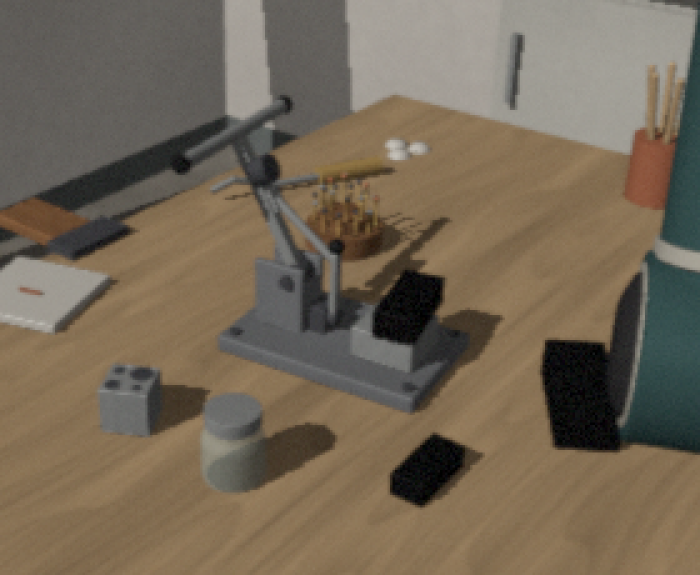

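The scene view shows the wanted block on the die (crop ~330,190), a larger one to its left and a smaller one behind, with the press's operator side facing the robot. The side view shows the knob at (336,247) and the bar ends at (182,162) and (285,104). I'll fit the press pose from these.

```bash
cat > h.py <<'E'
from rig import manip
import numpy as np, cv2
from scipy.optimize import least_squares
from scipy.spatial.transform import Rotation as R
def proj(P,k):
    T=np.linalg.inv(k["cam_to_world"]); p=(T[:3,:3]@np.atleast_2d(P).T).T+T[:3,3]
    f=210/np.tan(np.radians(k["fov_y"]/2))
    return np.c_[k["cx"]+f*p[:,0]/-p[:,2], k["cy"]-f*p[:,1]/-p[:,2]]
def w(P,q,z=0):
    c,s=np.cos(q[2]),np.sin(q[2]); P=np.atleast_2d(P).astype(float)
    return np.c_[q[0]+c*P[:,0]-s*P[:,1], q[1]+s*P[:,0]+c*P[:,1], P[:,2]]
def onplane(uv,k,z):
    f=210/np.tan(np.radians(k["fov_y"]/2)); M=k["cam_to_world"]
    d=M[:3,:3]@np.array([(uv[0]-k["cx"])/f,-(uv[1]-k["cy"])/f,-1]); return M[:3,3]+d*(z-M[2,3])/d[2]
def down(yaw): # tool x down, jaw axis (tool y) at heading yaw
    y=np.array([np.cos(yaw),np.sin(yaw),0]);x=np.array([0,0,-1.]);return R.from_matrix(np.c_[x,y,np.cross(x,y)]).as_quat()
E
python3 - <<'E'
from h import *
ks,kd=manip.get_calibration("scene"),manip.get_calibration("side")
S=[((79,95,225),(543,153)),((79,-95,225),(294,240)),((60,75,20),(502,331)),((60,-75,20),(347,390)),((-175,-75,20),(256,222))]
D=[((79,95,225),(182,162)),((79,-95,225),(285,104)),((-45,0,123),(336,247)),((60,75,20),(220,338)),((-175,75,20),(412,395)),((-175,-75,20),(468,340))]
sp,su=[np.array(a,float) for a in zip(*S)];dp,du=[np.array(a,float) for a in zip(*D)]
su=su/2.5+[60,150];du=du/2.5+[170,90]
r=lambda q:np.r_[(proj(w(sp,q),ks)-su),(proj(w(dp,q),kd)-du)].ravel()
o=least_squares(r,[560,-150,0.],loss="soft_l1");print(o.x);print(r(o.x).reshape(-1,2).round(1))
q=o.x
for n,z,c,uv in [("jar",75,ks,(600,133)),("dom",50,ks,(655,247)),("bur",0,ks,(160,500)),("small",0,ks,(450,135)),("big",0,ks,(215,175))]:
    print(n,onplane(np.array(uv)/2.5+[60,150],c,z).round())
for n,z,uv in [("jar",75,(233,413)),("dom",50,(130,378)),("bur",0,(343,250))]:
    print(n,onplane(np.array(uv)/2.5+[170,90],kd,z).round())
E
```

```text
[ 6.05993104e+02 -1.10680233e+02  1.31139861e-01]
[[-3.5 -0. ]
 [ 0.9 -2.2]
 [ 1.1 -1.8]
 [-2.3  0.2]
 [-1.8 -2.6]
 [-0.2 -0.8]
 [-1.5 -0.3]
 [-0.5 -0.9]
 [-2.5 -2.2]
 [-0.8  1.4]
 [ 0.7 -3.5]]
jar [503. 120.  75.]
dom [639. 119.  50.]
bur [ 716. -333.   -0.]
small [371.   8.   0.]
big [ 349. -230.    0.]
jar [491. 128.  75.]
dom [630. 122.  50.]
bur [ 684. -307.    0.]
```

```bash
python3 - <<'E'
from h import *
print(R.from_quat(manip.observe()["ee_rot"]).as_matrix().round(2))
for y in(.13,.13+np.pi): print(y,manip.inverse_kinematics([485,-125,400],down(y)))
js=[(abs(j[5]),y) for y in(.13,.13-np.pi) if (j:=manip.inverse_kinematics([485,-125,400],down(y))) is not None]
y=min(js)[1];print(y)
manip.movep([300,-400,400],down(y)); manip.movep([485,-125,400],down(y)); manip.sleep(.3)
k=manip.get_calibration("wrist");im=manip.snapshot("wrist");np.save("w1.npy",k)
cv2.imwrite("pics/w1.png",cv2.cvtColor(im,cv2.COLOR_RGB2BGR));print(k,manip.observe()["t"])
for n in("block","press"):
  print(n,[(d["bbox"],d["conf"]) for d in manip.recognise(n,"wrist")])
big=cv2.resize(im,(800,600));cv2.imwrite("pics/w1b.png",big[:,:,::-1])
E
```

```text
[[ 0.    0.44 -0.9 ]
 [ 0.   -0.9  -0.44]
 [-1.   -0.   -0.  ]]
0.13 [-3.01978516e-01 -1.26828764e-01  1.76052489e+00 -4.44089210e-16
  1.50789653e+00 -4.31978516e-01]
3.271592653589793 None
0.13
{'fov_y': 70.65498406766643, 'cx': 280.02800643150994, 'cy': 209.67220554816225, 'cam_to_world': array([[ 9.91756683e-01, -1.22404580e-01, -3.78919505e-02,
         4.75555564e+02],
       [ 1.28135367e-01,  9.47182737e-01,  2.93983315e-01,
        -5.09411497e+01],
       [-9.43029551e-05, -2.96415217e-01,  9.55059166e-01,
         5.18486122e+02],
       [ 0.00000000e+00,  0.00000000e+00,  0.00000000e+00,
         1.00000000e+00]])} 3.5083
block [([197.9, 31.6, 25.4, 62.0], 0.93), ([256.1, 143.1, 41.0, 70.2], 0.76), ([125.8, 136.4, 82.2, 87.1], 0.58)]
press [([247.5, 83.7, 266.6, 209.0], 0.92)]
```

View pics/w1b.png

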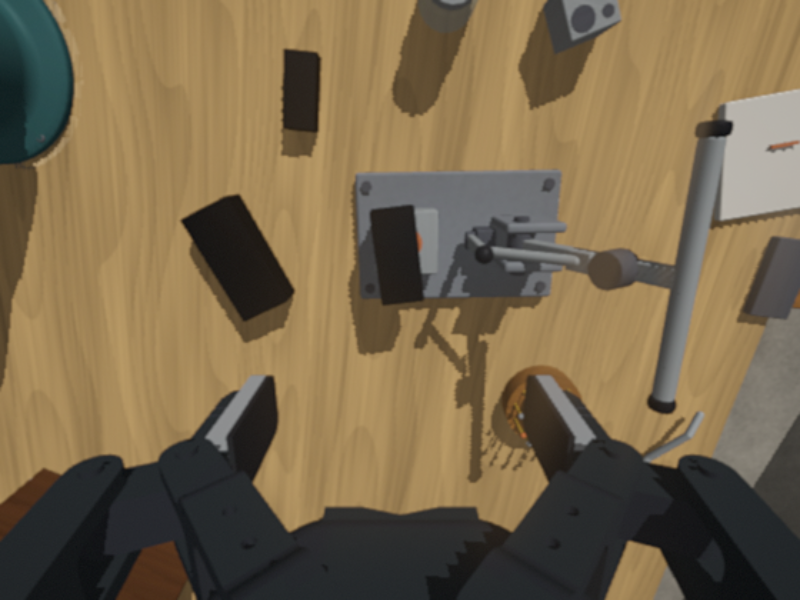

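The wrist view from above shows the block on the die with corners (371,210), (413,205), (424,300), (382,304), and the base plate corners, knob (485,253) and bar ends clearly visible. The larger block lies to the left and the smaller one to the upper left.

```bash
python3 - <<'E'
from h import *
k=np.load("w1.npy",allow_pickle=True).item();ks,kd=manip.get_calibration("scene"),manip.get_calibration("side")
def pd(P,k,k1):
    u=proj(P,k);f=210/np.tan(np.radians(k["fov_y"]/2));c=np.array([k["cx"],k["cy"]]);x=(u-c)/f
    return c+f*x*(1+k1*(x**2).sum(1,keepdims=True))
W=[((-175,75,20),(357,173)),((60,75,20),(560,171)),((-175,-75,20),(361,297)),((60,-75,20),(551,297)),((79,95,225),(714,128)),((79,-95,225),(661,404)),((-45,0,123),(485,253))]
B=[((-23,50,87),(371,210)),((23,50,87),(413,205)),((23,-50,87),(424,300)),((-23,-50,87),(382,304))]
S=[((79,95,225),(543,153)),((79,-95,225),(294,240)),((60,75,20),(502,331)),((60,-75,20),(347,390)),((-175,-75,20),(256,222))]
D=[((79,95,225),(182,162)),((79,-95,225),(285,104)),((-45,0,123),(336,247)),((60,75,20),(220,338)),((-175,75,20),(412,395)),((-175,-75,20),(468,340))]
A=[]
for L,s,o,c in((W,.7,0,k),(S,.4,(60,150),ks),(D,.4,(170,90),kd)):
    p,u=[np.array(a,float) for a in zip(*L)];A.append((p,u*s+o,c))
def r(q,which): return np.concatenate([(pd(w(A[i][0],q),A[i][2],q[3+i])-A[i][1]) for i in which]).ravel()
for which,fixed in(((0,),1),((0,),0),((1,2),0),((0,1,2),0)):
    g=lambda v:r(np.r_[v,0,0,0],which) if fixed else r(v,which)
    o=least_squares(g,[606,-110,.13] if fixed else [606,-110,.13,0,0,0],loss="soft_l1")
    print(which,o.x.round(3),g(o.x).reshape(-1,2).round(1).tolist())
p,u=[np.array(a,float) for a in zip(*B)]
for k1 in (0,o.x[3]):
    b=least_squares(lambda v:(pd(w(p,v),k,k1)-u*.7).ravel(),[485,-125,.1]);print("block",b.x,b.fun.round(1))
print("die",w((-118,0,55),o.x))
E
```

```text
(0,) [ 6.09619e+02 -1.11279e+02  1.34000e-01] [[-1.0, -1.4], [2.9, -0.9], [-0.7, 0.9], [-0.1, 0.1], [-0.1, 7.3], [0.6, -4.4], [-0.1, 0.5]]
(0,) [ 6.09268e+02 -1.11380e+02  1.36000e-01  5.00000e-03  0.00000e+00
  0.00000e+00] [[-1.3, -1.3], [2.8, -1.0], [-0.8, 1.0], [-0.2, 0.1], [0.1, 6.9], [0.8, -4.2], [-0.4, 0.5]]
(1, 2) [ 6.068090e+02 -1.119810e+02  1.360000e-01 -9.238533e+03 -1.380000e-01
 -1.960000e-01] [[-4.0, 0.2], [1.2, -1.9], [0.7, -1.8], [-1.8, -0.2], [-1.6, -2.3], [0.2, -0.7], [-1.7, 0.0], [-0.5, -1.2], [-2.4, -2.4], [-0.9, 0.8], [0.1, -4.1]]
(0, 1, 2) [ 6.08136e+02 -1.11775e+02  1.38000e-01  1.60000e-02 -1.81000e-01
 -1.29000e-01] [[-2.2, -0.9], [2.2, -1.2], [-1.4, 1.4], [-0.6, 0.2], [0.1, 6.1], [0.8, -3.9], [-1.2, 0.8], [-3.6, 0.5], [1.8, -1.5], [1.1, -1.6], [-1.3, -0.1], [-1.3, -1.9], [-0.3, -0.9], [-2.2, -0.2], [-0.9, -1.3], [-2.8, -2.5], [-1.1, 0.6], [-0.1, -4.3]]
block [ 4.84224902e+02 -1.37710031e+02  2.40498657e-01] [-1.3  0.   1.3 -0.2  0.3 -0.1 -0.3  0.3]
block [ 4.84233163e+02 -1.37750239e+02  2.40510123e-01] [-1.3 -0.   1.3 -0.2  0.3 -0.1 -0.3  0.3]
die [[ 491.26108957 -128.03199848   55.        ]]
```

```bash
python3 - <<'E'
from h import *
q=down(.24); x,y=484,-138
manip.command_gripper(68,35)
manip.movel([x,y,200],q,velocity=250)
print(manip.movel([x,y,84],velocity=80,stop_force=8),manip.observe()["eef_pos"])
manip.command_gripper(30,35); s=manip.observe();print(s["opening"],s["force"])
manip.movel([x,y,190],velocity=120); print(manip.observe()["force"],manip.observe()["opening"])
manip.movel([490,-312,190],q,velocity=200)
manip.movel([490,-312,45],velocity=120)
print(manip.movel([490,-312,26],velocity=25,stop_force=5),manip.observe()["eef_pos"])
manip.command_gripper(75);manip.sleep(.2)
manip.movel([490,-312,200],velocity=150); print(manip.observe()["t"])
manip.movel([485,-200,420],down(.13),velocity=250);manip.sleep(.2)
k=manip.get_calibration("wrist");im=manip.snapshot("wrist");np.save("w2.npy",k)
cv2.imwrite("pics/w2.png",cv2.resize(im,(800,600))[:,:,::-1])
E
```

```text
False [ 484.56771223 -138.16404002   84.65519451]
45.485310858152076 [-0.63661267  0.09842676  2.96708157]
[-0.04578456 -0.0808678  -1.47545537] 45.21919316551546
True [ 489.80387    -311.9049907    29.60049117]
12.7167
```

View pics/w2.png

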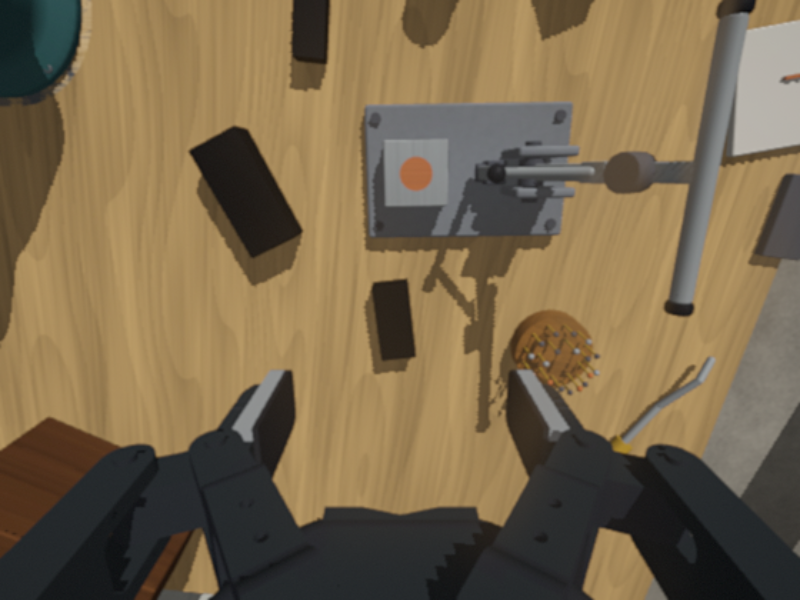

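Block lies flat on the bench at about (393,320), well clear of the press; the die with its copper disc at (416,174) is free, and the knob is at (497,174). Next: refine the press pose and flip the catch.

```bash
python3 - <<'E'
from h import *
k=np.load("w2.npy",allow_pickle=True).item()
L=[((-175,75,20),(365,105)),((60,75,20),(572,103)),((-175,-75,20),(370,236)),((60,-75,20),(561,235)),((-153,35,55),(385,140)),((-83,35,55),(448,140)),((-83,-35,55),(448,206)),((-153,-35,55),(385,206)),((-118,0,55),(416,174)),((-45,0,123),(497,174))]
p,u=[np.array(a,float) for a in zip(*L)];u=u*.7
g=lambda q:(proj(w(p,q),k)-u).ravel()
o=least_squares(g,[609,-111,.135],loss="soft_l1");q=o.x;print(q,g(q).reshape(-1,2).round(1).tolist());np.save("press.npy",q)
yaw=q[2];Q=down(yaw)
manip.command_gripper(0,30);print(manip.finger_overhang,manip.observe()["opening"])
OH=25; X=-52; H=11; rho=66
def tcp(yc,zc): return w((X,yc-H,zc+OH),q)[0]
manip.movep(tcp(-30,200),Q); manip.movel(tcp(-30,104),velocity=150)
print("pre",manip.observe()["force"].round(1))
for th in np.r_[0:1.571:9j]:
    yc,zc=rho*np.sin(th)-4*np.cos(th),38+rho*np.cos(th)+4*np.sin(th)
    h=manip.movel(tcp(yc,zc),velocity=60,stop_force=15); s=manip.observe();print(round(th,2),h,s["force"].round(1),s["eef_pos"].round(0))
    if h:break
E
```

```text
[ 6.09469015e+02 -1.12154644e+02  1.39148101e-01] [[-0.4, -0.6], [2.1, -0.8], [-0.9, 1.4], [0.2, 0.8], [-1.0, 0.0], [0.9, -0.5], [-0.2, 0.2], [-0.0, 0.6], [0.3, -0.1], [-0.1, -0.1]]
25.0 0.07730867542076786
pre [ 0.9 -0.  -0. ]
0.0 False [-0.6  0.3  0.7] [ 560. -134.  129.]
0.2 False [0.4 0.3 0. ] [ 558. -121.  128.]
0.39 False [-0.1  0.3 -0.2] [ 556. -108.  125.]
0.59 False [ 0.4  0.6 -0.1] [555. -97. 120.]
0.79 False [-0.3 -0.8  0.6] [553. -86. 112.]
0.98 False [-0.1 -0.1 -0. ] [552. -78. 102.]
1.18 False [ 0.3 -0.3  0. ] [551. -71.  91.]
1.37 False [-0.2  1.4  1.1] [550. -67.  79.]
1.57 True [-1.6  0.4  9.8] [552. -65.  70.]
```

```bash
python3 - <<'E'
from h import *
q=np.load("press.npy")
p=manip.observe()["eef_pos"];print(p)
manip.movel([p[0],p[1],200],velocity=200)
manip.movel([p[0]-90,p[1]-30,330],velocity=250)
im=manip.snapshot("side")[90:250,200:400];kd=manip.get_calibration("side")
cv2.imwrite("pics/s2.png",cv2.resize(im,(800,640),interpolation=3)[:600,:,::-1]);print(manip.observe()["t"])
print("flat knob expected (crop px):",(proj(w((-45,85,38),q),kd)-[200,90])*4,"bar grip",(proj(w((79,-55,225),q),kd)-[200,90])*4)
E
```

```text
[551.91231132 -65.46487524  69.89158554]
21.5333
flat knob expected (crop px): [[345.88054234 557.86213018]] bar grip [[295.82810453 181.1051553 ]]
```

View pics/s2.png

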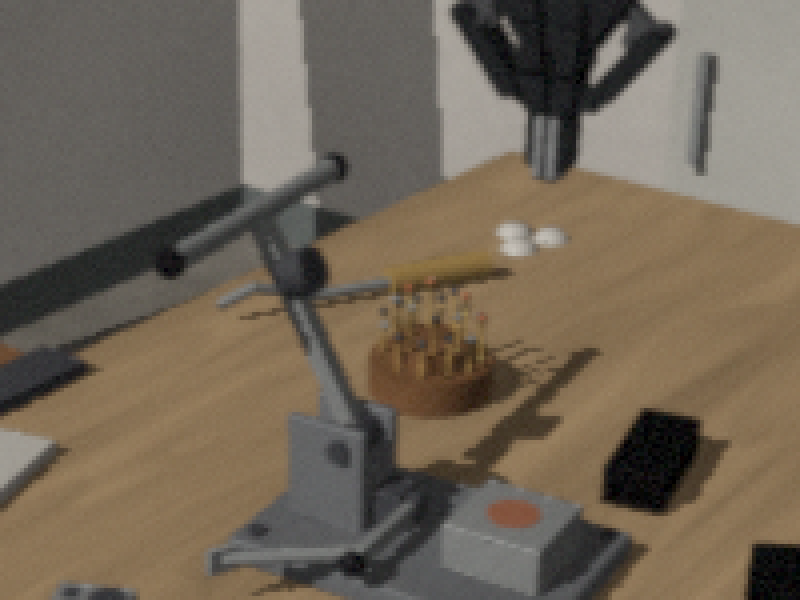

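The catch lies flat (knob at about (355,562), predicted (346,558)). The bar also matches its prediction, so I'll grip it and pull along the arc.

```bash
python3 - <<'E'
from h import *
q=np.load("press.npy");Q=down(q[2]);Y=-58
def tcp(a,dz=0): return w((165*np.sin(.5-a),Y,80+165*np.cos(.5-a)+6+dz),q)[0]
manip.command_gripper(60,60)
manip.movep(tcp(0,100),Q)
print(manip.movel(tcp(0),velocity=120,stop_force=10))
manip.command_gripper(5,60);s=manip.observe();print(s["opening"],s["force"].round(1),s["eef_pos"].round(1),s["t"])
for a in np.r_[.23:2.07:9j]:
    h=manip.movel(tcp(a),velocity=110,stop_force=40); s=manip.observe();print(round(a,2),h,s["force"].round(1),s["opening"].round(1))
    if h:break
h=manip.movel(tcp(2.07,-4),velocity=20,stop_force=12);manip.sleep(.3);s=manip.observe();print(h,s["force"].round(1),s["opening"],s["eef_pos"],tcp(2.07),s["t"])
im=manip.snapshot("side")[110:270,220:420];kd=manip.get_calibration("side")
cv2.imwrite("pics/s3.png",cv2.resize(im,(800,640),interpolation=3)[:600,:,::-1])
print("bar +y end expected",(proj(w((-165,95,80),q),kd)-[220,110])*4)
E
```

```text
False
14.300850852881918 [-5.1  0.1  4.6] [ 694.7 -158.9  231.9] 24.5583Traceback (most recent call last):
  File "<stdin>", line 9, in <module>
AttributeError: 'float' object has no attribute 'round'
```

```bash
python3 - <<'E'
from h import *
q=np.load("press.npy");Y=-58
def tcp(a,dz=0): return w((165*np.sin(.5-a),Y,80+165*np.cos(.5-a)+6+dz),q)[0]
s=manip.observe();print(s["eef_pos"],tcp(.23),s["force"],s["opening"])
for a in np.r_[.23:2.07:9j][1:]:
    h=manip.movel(tcp(a),velocity=110,stop_force=40); s=manip.observe();print(round(a,2),h,s["force"].round(1),round(s["opening"],1))
    if h:break
h=manip.movel(tcp(2.07,-4),velocity=20,stop_force=12);manip.sleep(.3);s=manip.observe();print(h,s["force"].round(1),s["opening"],s["eef_pos"],tcp(2.07),s["t"])
im=manip.snapshot("side")[110:270,220:420];kd=manip.get_calibration("side")
cv2.imwrite("pics/s3.png",cv2.resize(im,(800,640),interpolation=3)[:600,:,::-1])
print("bar +y end expected",(proj(w((-165,95,80),q),kd)-[220,110])*4)
E
```

```text
[ 663.1248685  -163.49457655  246.42758278] [ 661.0988884  -163.48978522  245.0221979 ] [ 6.87651745  0.77101537 -0.32595117] 13.877691921364342
0.46 False [7.3 1.2 5.5] 14.2
0.69 False [5.4 2.6 8.8] 14.0
0.92 False [4.4 1.5 7.6] 13.7
1.15 False [3.8 0.8 7.9] 13.7
1.38 False [4.7 0.4 7.4] 14.1
1.61 False [3.  0.3 5.6] 13.9
1.84 False [-3.  -1.3 11.5] 14.3
2.07 False [-3.8 -4.1  9. ] 13.7
False [-5.4 -3.2 10.1] 13.94510834199526 [ 453.12736066 -193.6834509    83.00939886] [ 454.10844311 -192.4794557    86.13139391] 29.6333
bar +y end expected [[431.19209956 482.65427689]]
```

View pics/s3.png

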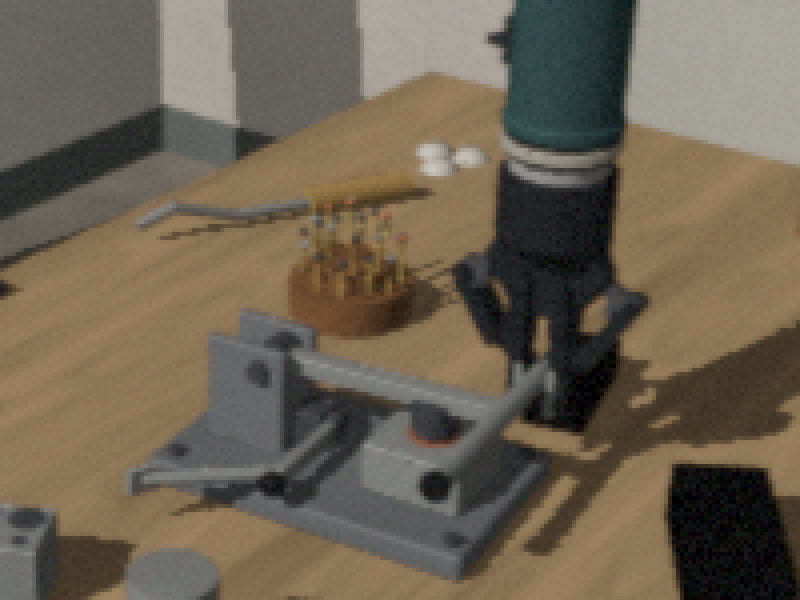

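The lever is level with the punch on the blank. The bar's end cap is at (434,487), predicted (431,483), the catch is flat, and the block sits behind the fingers, clear of the bar. I'll press slightly further to feel the stop, then hand in.

```bash
python3 - <<'E'
from h import *
p=manip.observe()["eef_pos"]
h=manip.movel([p[0],p[1],p[2]-4],velocity=15,stop_force=8);manip.sleep(.4);s=manip.observe()
print(h,s["force"].round(1),s["eef_pos"].round(1),s["opening"],s["t"])
im=manip.snapshot("side");c=im[200:260,300:360];m=manip.regions_of("lever","side");print([(d["bbox"],round(d["conf"],2)) for d in m][:2])
# end cap centre (dark blob) in the +y end window
g=im[222:242,318:340].sum(2)<120;ys,xs=np.nonzero(g);print("cap px",xs.mean()+318,ys.mean()+222)
q=np.load("press.npy")
for a in(2.07,1.95): print(a,proj(w((165*np.sin(.5-a),100,80+165*np.cos(.5-a)),q),manip.get_calibration("side")))
E
```

```text
False [-3.4  1.3 11.3] [ 453.1 -193.8   80.2] 14.007655649084894 30.4667
[([290.3, 194.4, 66.1, 39.2], 0.85)]
cap px 328.38235294117646 232.1764705882353
2.07 [[326.88496771 231.58290033]]
1.95 [[326.89609886 224.41208897]]
```

```bash
python3 - <<'E'
from h import *
print(manip.sign_off()); s=manip.observe();print(s["force"].round(1),s["opening"],s["t"])
E
```

```text
the job is handed in; nothing more can be done
None
the job is handed in; nothing more can be done
```

I finished all three steps and handed the job in at about 30.5 s, with the gripper still holding the crossbar down. Sign-off gives no verdict.

- **Block:** I moved it off the die and laid it flat on the bench at about (490, -312) mm. It is clear of the press and of the crossbar, and the overhead picture afterwards confirmed it.
- **Catch:** I flipped it to the left until it met about 10 N of resistance. In the side picture the knob was within about 2–3 px of where a flat catch should put it.
- **Lever:** In the last picture the crossbar's end cap was at row 232.2. I predicted 231.6 at the stop and 224.4 at the 1.95 rad limit, so it reads as fully down.
- **Hold:** The gripper holds the bar with a 60 N grip and feels about 11 N upward from the lever.

**Two readings did not fit cleanly:**
- **Stop not felt as a force:** Pressing about 3 mm further down raised the force by only about 1 N. The bar may be slipping slightly in the pads, so being at the stop rests on the picture.
- **Bar thickness:** The fingers read about 14 mm on the 16 mm bar. I put this down to the pads giving under the grip.

The robot was never sent near the bur stand, jar or doming block. I did not re-measure their positions at the end, but the bur stand was upright in the last view.

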